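# Lower the taller support post to its next hole

### The arm

A 7-joint arm with a two-finger parallel gripper is mounted at the origin on a cart in front of the work surface, level with it; the furniture and walls round the work are solid. World frame = base frame: x ahead of the robot, y to its left, z up, the work surface at z = 0. Lengths are in m, angles in rad, forces in N, time in s.
With the tool pointing down it reaches from about 0.425 to 0.925 m from the base axis. Payload 6.8 kg.
Tool frame: the origin (TCP) lies on the centre line of the jaws, within the pads' length; the fingertips stand 19 mm ahead of it and the grasp point (between the pads) is the TCP; z points along the fingers, y is the line along which they close (so a half turn about z gives the same grasp; the last joint's range is limited). The gripper opens to 85 mm and grips with 20 to 120 N. Pads are 22 mm wide; open, the fingers measure 114 mm over their backs; the gripper's body (76 mm by 85 mm) begins 54 mm behind the grasp point. The pads swing forward as they close: fully open they stand 13 mm farther back than shut.
Start: joints at [-1.349, 0.477, 0.022, 1.555, -0.011, 1.109, -0.083], TCP at [0.219, 0.639, 0.25] pointing down, gripper open.
Joint ranges: [-2.96, 2.96], [-0.34, 2.1], [-1.41, 1.46], [0.24, 2.44], [-1.37, 4.51], [0.17, 1.92], [-2.96, 2.96]. Speed limits (rad/s): [2.39, 2.39, 3.14, 3.14, 3.14, 3.14, 3.14].

### API

Orientations are given as a rotation vector (axis times angle).
In Python, from bench import r gives the robot as it stands. The module is installed in compiled form; this text tells all that it offers.
- The arm moves only by the tool arm_command, never from a script. Its argument "rows" is a list of rows, each an object of numbers: "fingers": the opening, from -1 (shut) to 1 (fully open); "x", "y", "z": the shift along the tool's x, y, z in m; "ax", "ay", "az": the turn, a rotation vector about the tool's x, y, z in degrees. In form: [{"fingers": .., "x": .., "y": .., "z": .., "ax": .., "ay": .., "az": ..}, ...]. A call has 1 to 10 rows; each row shifts and turns the commanded pose from where the row before left it, along the tool's axes as they then stand; what a row does not reach is not made up. A row lasts 1/12 s, in which the tool goes at most 41.7 mm and 7.16 degrees, less where a joint would pass 70% of its speed; a pose out of reach is approached as far as the arm can. A call is refused whole if a number of a shift passes 0.0417 or a number of a turn 7.16, either way. A call with a gripper value outside its range is refused whole. The fingers move at their own pace and stop on an object; "grip_force" is the grip in N (left out, the last holds). Time passes only in rows, so rows that do not move let the fingers close. It gives the time, the measured TCP pose, the force, the opening and the grip force at its end, in the units of the state.
- r.get_obs(): the state, without advancing time (a new reading comes with each control period).
- r.grab_frame(name): name is "scene" or "top"; returns a dict with "frame" (384x512x3 uint8, red, green, blue), "depth" (384x512 float32, m along the optical axis (not along the pixel's ray), 0 where there is no reading), "K" (3x3 intrinsics, pixels), "world_from_camera" (4x4, takes a point from camera to world coordinates). Camera axes: x right, y down, z forward; pixel columns grow to the right and rows downward; lengths in m; the calibration is good to about 2 mm. A picture is of the moment at which its call begins.
- r.hand_in(): hands the job in; it is judged then, once.
The state is a dict: "clock": time; "joints": joint angles; "qvel": joint speeds; "tau": joint torques, N m; "tcp_pos": TCP position; "orientation": TCP orientation; "contact_force": force on the tool from outside, world axes, zero at the start; "moment": the same for the moment, N m; "grip_width": finger opening in m; "gripper_force": force on a finger pad.
Only numpy, scipy, OpenCV 4.12 (cv2) and the standard library are available. Lean on these libraries where they do the work, as an engineer would, in place of code of your own. Each camera call takes 0.05 s, during which the arm holds its last target. There are 200 camera calls.

### The job

A panel will be laid across the two spring-button support posts, so they must be equally high. Press in the red button of the taller post and lower its sleeve by one hole, so that the button springs fully back out and the post is locked level with the shorter one. Leave the shorter post as it is set, and leave the things lying around where they are.

Things in the scene. Friction and masses are not known exactly. Their poses are not given: they have to be found in the camera images.
- post_tall: The taller of two like support posts; left or right varies. A blue 90 x 90 x 12 mm foot, fixed to the worktop, carries an upright 22 mm square aluminium tube with three holes 25 mm apart; a black sleeve slides down over it. Origin: under the foot's centre, on the tube's axis. z up; -x points out of the post's front, where the button is
- tall_top (a point): Centre of the flat top of the taller post's sleeve (grey round cap, 34 mm across), about 165 mm above the worktop at the start, on the tube's axis. The sleeve is 36 mm square and 80 mm long with the cap; its rear (+x) face is flat, with a ribbed thumb pad opposite the button. Axes as post_tall
- tall_button (a point): Centre of the outer face of the taller post's red button (18 mm wide, 24 mm high) in the sleeve's front, 28 mm below the cap's top, 27 mm from the tube's axis. It stands 9 mm proud at rest: 45 mm from button face to sleeve rear (37 mm pressed in). It moves with the sleeve and is pressed along +x. Axes as post_tall
- sleeve_tall (a joint): How far the taller post's sleeve is lowered, m. 0: top hole (start, within 1 mm); 0.025: next hole; 0.050: lowest hole. In a hole it is locked, with 2 mm play either way. Unlocked it slides at about 1.5 N down, 7 N up, up to 2 N more while the button rides on the tube, and stays where it is left
- button_tall (a joint): Travel of the taller post's button, m: 0 out, 0.008 fully in. Sprung: 3 N at rest, 8 N fully in. Beyond 0.006 its pin is clear of the hole and the sleeve can slide. Let go between holes it stays in at about 0.006, the pin riding on the tube; when the pin reaches a hole the button springs out by itself and locks the sleeve
- post_short: The shorter post, of the same make, already set to its second hole. Origin and axes as post_tall
- short_top (a point): Centre of the flat top of the shorter post's sleeve, about 140 mm above the worktop. Axes as post_short
- sleeve_short (a joint): As sleeve_tall, for the shorter post: starts at 0.025 within 1 mm and stays there
- button_short (a joint): As button_tall, for the shorter post: out at the start
- tape_roll: Loose cream tape roll lying flat, 96 mm across, 24 mm high; origin under its centre. Leave alone
- pliers: Loose red-handled pliers lying flat, 153 x 50 x 13 mm; origin under its centre. Leave alone
- lens_case: Loose blue lens case, 50 x 50 x 15 mm; origin under its centre. Leave alone
- under_rail (a point): Fixed point on the worktop straight below the gantry's thin, hard to see cross rail, which runs level along world y over the whole worktop, its lower edge 550 mm and its upper edge 635 mm above the worktop. It is solid and lies beyond the posts and above them: keep the arm's wrist and elbow short of it or below it

How it is judged:
By the outcome, as a careful person would: the job done as asked, in the order asked, and still so for the second after the job is handed in, with the robot touching nothing.
It also fails if it takes over 32 s, if anything falls off the work surface, if the arm or the gripper's body presses on something with over 40 N, if the wrist force passes 120 N, or if a joint passes its speed limit or range.

## Working session

There is one attempt and no reset: what is moved stays moved. The work goes in short steps, Python scripts to look and compute and a tool call to move; the robot and the scene stay as the last step left them, time stands still between calls to the robot, and variables do not carry over. Pictures are saved under pics/ and viewed, at most 10 in all, crops included, and the job is handed in when it is done.

Besides the shell and the picture viewer there is one more tool, called as a command line: name --argument value ..., lists and objects as JSON in quotes. arm_command: Moves the arm, as the interface text tells. Its arguments: {"type":"object","properties":{"rows":{"type":"array"},"grip_force":{"type":"number"}},"required":["rows"]}

```bash
mkdir -p pics
python3 - <<'E'
from bench import r
import cv2,numpy as np
for n in("scene","top"):
    f=r.grab_frame(n); cv2.imwrite(f"pics/{n}0.png",f["frame"][:,:,::-1]); np.savez(f"{n}0.npz",**f)
    print(n,f["K"].tolist(),np.round(f["world_from_camera"],3).tolist())
o=r.get_obs();print(o)
E
```

```text
scene [[371.40860648033777, 0.0, 253.4818431930006], [0.0, 371.40860648033777, 191.33413325953882], [0.0, 0.0, 1.0]] [[0.601, -0.517, 0.609, -0.179], [-0.799, -0.374, 0.471, -0.591], [-0.016, -0.77, -0.638, 0.904], [0.0, 0.0, 0.0, 1.0]]
top [[412.23887825969666, 0.0, 253.02481813944334], [0.0, 412.23887825969666, 187.17916434605564], [0.0, 0.0, 1.0]] [[0.026, -0.985, 0.172, 0.378], [-0.999, -0.03, -0.02, 0.022], [0.025, -0.171, -0.985, 1.338], [0.0, 0.0, 0.0, 1.0]]
{'clock': 0.1, 'joints': array([-1.3490664 ,  0.4777581 ,  0.02237978,  1.55633646, -0.01152087,
        1.10928935, -0.0830909 ]), 'qvel': array([-0.00013459, -0.00219649,  0.00018481, -0.00381725,  0.00107281,
       -0.00125723,  0.00155253]), 'tau': array([ 4.88911741e-03, -5.97762394e+01,  1.61355693e+00, -2.81954348e+01,
        1.26908501e-02,  4.93980740e-03,  2.66352947e-05]), 'tcp_pos': array([0.21848436, 0.63814093, 0.24940316]), 'orientation': array([-5.15745147e-01, -3.09881268e+00,  2.60042060e-03]), 'contact_force': array([ 0.42597845,  0.24982919, -0.0094078 ]), 'moment': array([-0.03386643,  0.02810985,  0.02674424]), 'gripper_force': 0.0, 'grip_width': 0.08502316735728035}
```

View pics/scene0.png

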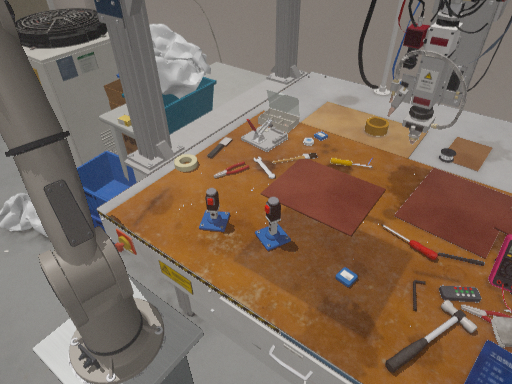

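View pics/top0.png

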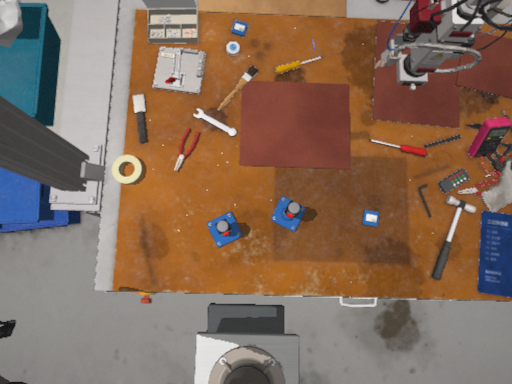

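Both views show the two posts: left at top-view (224,228) and right at (290,212), the right one seemingly taller. Next I enlarge and measure them.

```bash
cat > h.py <<'E'
import numpy as np
def load(n): return dict(np.load(n))
def cloud(f):
    d=f["depth"].astype(float);v,u=np.mgrid[:d.shape[0],:d.shape[1]];K=f["K"]
    c=np.stack([(u-K[0,2])/K[0,0]*d,(v-K[1,2])/K[1,1]*d,d],-1)
    W=f["world_from_camera"];p=c@W[:3,:3].T+W[:3,3];p[d==0]=np.nan
    return p
E
python3 - <<'E'
from h import *
import cv2
a=load("scene0.npz");b=load("top0.npz")
A=a["frame"][175:255,190:300,::-1];B=b["frame"][190:255,195:320,::-1]
A=cv2.resize(A,(770,560),interpolation=2);B=cv2.resize(B,(750,390),interpolation=2)
cv2.imwrite("pics/sc.png",A);cv2.imwrite("pics/tc.png",B)
for nm,f in(("top",b),("scene",a)):
    p=cloud(f);rgb=f["frame"].astype(int);R,G,Bl=rgb[...,0],rgb[...,1],rgb[...,2]
    near=(p[...,0]>.2)&(p[...,0]<.75)&(abs(p[...,1])<.35)
    for lo,hi in((-.12,.03),(.03,.3)) if 0 else ((None,None),):
        pass
    m=near&(p[...,2]>.02)&(p[...,2]<.25)
    n,l,s,c=cv2.connectedComponentsWithStats(m.astype(np.uint8))
    for i in range(1,n):
        if s[i,4]<15: continue
        q=p[l==i];zt=np.nanpercentile(q[:,2],95);t=q[q[:,2]>zt-.006]
        print(nm,c[i],s[i],"ztop",zt.round(4),"topmean",t.mean(0).round(4),len(t),"minmax",t.min(0).round(3),t.max(0).round(3))
    m=near&(Bl>R+60)&(p[...,2]>.004)&(p[...,2]<.02)
    n,l,s,c=cv2.connectedComponentsWithStats(m.astype(np.uint8))
    for i in range(1,n):
        if s[i,4]<60: continue
        q=p[l==i];rect=cv2.minAreaRect((q[:,:2]*1000).astype(np.float32))
        print(nm,"foot",c[i],s[i,4],rect,q[:,2].mean())
    m=near&(R>120)&(R>G*2.2)&(R>Bl*2.2)&(p[...,2]>.07)
    n,l,s,c=cv2.connectedComponentsWithStats(m.astype(np.uint8))
    for i in range(1,n): print(nm,"red",c[i],s[i],p[l==i].mean(0).round(4))
E
```

```text
top [291.24899598 210.39759036] [282 201  20  20 249] ztop 0.1685 topmean [ 0.5266 -0.1206  0.1662] 90 minmax [ 0.511 -0.135  0.163] [ 0.543 -0.106  0.172]
top [223.68341709 227.85427136] [216 219  16  18 199] ztop 0.1439 topmean [0.4706 0.0835 0.141 ] 90 minmax [0.456 0.068 0.138] [0.485 0.099 0.146]
top foot [285.56085919 215.70883055] 419 ((526.6519165039062, -119.1712417602539), (86.97911071777344, 86.62460327148438), 63.94135284423828) 0.012271828047484189
top foot [224.03781513 229.54621849] 476 ((471.20892333984375, 84.45844268798828), (87.53755950927734, 86.69725036621094), 26.589662551879883) 0.012207444503629879
top red [289.57142857 214.95238095] [287 213   6   5  21] [ 0.5075 -0.1102  0.147 ]
top red [225.57894737 233.05263158] [223 231   6   5  19] [0.4514 0.0744 0.1246]
scene [212.4496124  204.50645995] [205 188  16  35 387] ztop 0.1412 topmean [0.4691 0.0844 0.14  ] 62 minmax [0.453 0.068 0.136] [0.486 0.101 0.145]
scene [272.57142857 216.34325397] [265 197  16  42 504] ztop 0.1655 topmean [ 0.5252 -0.1197  0.1648] 74 minmax [ 0.51  -0.134  0.16 ] [ 0.542 -0.103  0.169]
scene foot [207.69333333 222.77333333] 150 ((460.7586669921875, 87.86466979980469), (77.38375091552734, 71.2550048828125), 28.162551879882812) 0.012521763188140482
scene foot [266.07142857 238.42380952] 210 ((507.7237243652344, -109.47169494628906), (90.59423065185547, 49.86569595336914), 60.381202697753906) 0.012445855505789041
scene red [209.85714286 201.02857143] [207 198   6   7  35] [0.4492 0.0738 0.1177]
scene red [266.59375 208.65625] [265 205   5   9  32] [ 0.5042 -0.1111  0.1429]
```

View pics/sc.png

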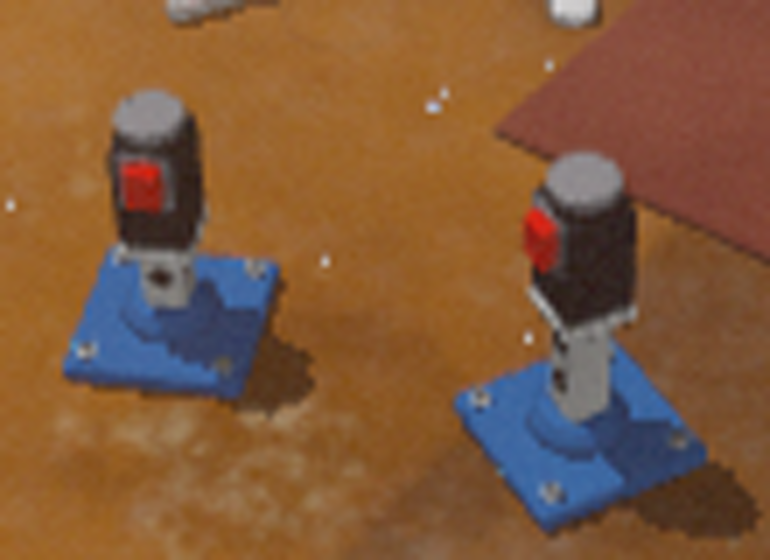

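View pics/tc.png

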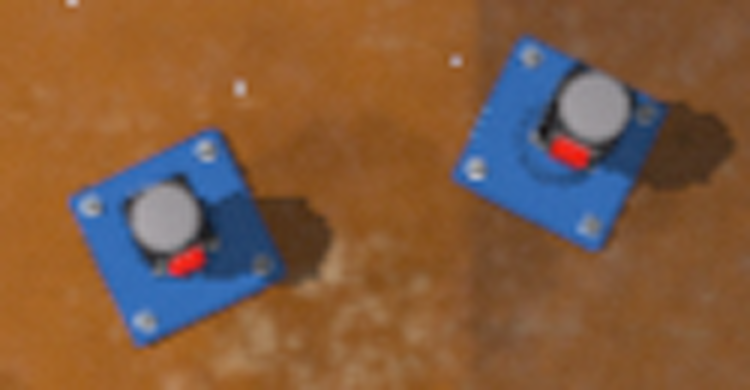

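Run:
```python
from h import *
import cv2
for n in("top","scene"):
    f=load(n+"0.npz");p=cloud(f)
    for lo,hi in((.05,.2),(.2,.4),(.4,.53),(.53,.66),(.66,.9)):
        m=(p[...,2]>lo)&(p[...,2]<hi)&(p[...,0]>-.3)&(p[...,0]<1.3)&(abs(p[...,1])<.9)
        k,l,s,c=cv2.connectedComponentsWithStats(m.astype(np.uint8))
        for i in range(1,k):
            if s[i,4]<25: continue
            q=p[l==i]; print(n,lo,hi,s[i].tolist(),np.percentile(q,3,axis=0).round(2),np.percentile(q,97,axis=0).round(2))
    W=np.linalg.inv(f["world_from_camera"])
    for P in([.219,.638,.25],[.219,.638,.5],[0.526,-.12,.165]):
        c=W[:3,:3]@P+W[:3,3];q=f["K"]@c;print(P,q[:2]/q[2],c[2])
```

```text
top 0.05 0.2 [0, 0, 52, 120, 2392] [0.81 0.66 0.05] [1.16 0.81 0.14]
top 0.05 0.2 [142, 0, 56, 8, 383] [1.2  0.21 0.05] [1.22 0.37 0.12]
top 0.05 0.2 [495, 0, 17, 11, 76] [ 1.24 -0.87  0.05] [ 1.29 -0.82  0.09]
top 0.05 0.2 [166, 48, 17, 36, 175] [0.9  0.24 0.05] [1.05 0.28 0.15]
top 0.05 0.2 [473, 117, 39, 36, 904] [ 0.75 -0.79  0.05] [ 0.82 -0.72  0.15]
top 0.05 0.2 [37, 141, 59, 49, 1211] [0.58 0.51 0.05] [0.69 0.6  0.19]
top 0.05 0.2 [284, 201, 18, 18, 206] [ 0.5  -0.14  0.1 ] [ 0.55 -0.1   0.17]
top 0.05 0.2 [216, 219, 16, 18, 183] [0.45 0.06 0.07] [0.49 0.1  0.14]
top 0.05 0.2 [224, 366, 47, 18, 535] [ 0.03 -0.06  0.06] [0.07 0.05 0.19]
top 0.2 0.4 [397, 55, 59, 36, 589] [ 0.81 -0.47  0.36] [ 0.89 -0.36  0.4 ]
top 0.2 0.4 [375, 59, 8, 11, 46] [ 0.86 -0.31  0.36] [ 0.88 -0.3   0.39]
top 0.2 0.4 [0, 115, 66, 66, 2226] [0.58 0.53 0.21] [0.69 0.6  0.39]
top 0.2 0.4 [0, 320, 17, 19, 235] [0.18 0.56 0.26] [0.21 0.59 0.34]
top 0.2 0.4 [230, 379, 28, 5, 80] [ 0.06 -0.02  0.2 ] [0.07 0.04 0.24]
top 0.4 0.53 [381, 30, 50, 38, 722] [ 0.84 -0.37  0.41] [ 0.89 -0.29  0.53]
top 0.4 0.53 [460
[... 2522 characters left out ...]
 9, 5, 17, 35] [ 0.83 -0.28  0.62] [ 0.85 -0.28  0.66]
scene 0.53 0.66 [460, 10, 13, 5, 33] [ 0.87 -0.42  0.65] [ 0.91 -0.41  0.66]
scene 0.53 0.66 [0, 60, 70, 97, 4309] [0.01 0.06 0.53] [0.1  0.13 0.65]
scene 0.66 0.9 [0, 0, 28, 74, 1342] [0.06 0.13 0.66] [0.19 0.34 0.75]
scene 0.66 0.9 [408, 0, 5, 12, 35] [ 0.81 -0.31  0.66] [ 0.82 -0.3   0.69]
scene 0.66 0.9 [418, 0, 8, 9, 31] [ 0.86 -0.32  0.66] [ 0.9  -0.3   0.68]
scene 0.66 0.9 [434, 0, 77, 18, 912] [ 0.8  -0.48  0.66] [ 0.94 -0.36  0.7 ]
[0.219, 0.638, 0.25] [ 33.99480159 142.58775591] 1.2383985941024656
[0.219, 0.638, 0.5] [ 0.16666    69.13742102] 1.0788231691775851
[0.526, -0.12, 0.165] [273.21457739 200.48923546] 1.122594778824053
```

Taller post: axis ≈ (0.526, −0.1195), yaw ≈ −26°, top 0.165. The gantry column is at x 0.58–0.69, y 0.53–0.60. I'll retract, then sweep round at r ≈ 0.54, low.

arm_command --rows '[{"fingers": 1,"y": -0.0335,"z": 0.01},{"fingers": 1,"y": -0.0335,"z": 0.01},{"fingers": 1,"y": -0.0335,"z": 0.01},{"fingers": 1,"y": -0.0335,"z": 0.01},{"fingers": 1,"x": -0.0377,"y": -0.0013,"az": 4},{"fingers": 1,"x": -0.0377,"y": -0.0013,"az": 4},{"fingers": 1,"x": -0.0377,"y": -0.0013,"az": 4},{"fingers": 1,"x": -0.0377,"y": -0.0013,"az": 4},{"fingers": 1,"x": -0.0377,"y": -0.0013,"az": 4},{"fingers": 1,"x": -0.0377,"y": -0.0013,"az": 4}]' --grip_force 20

```text
validation failed for argument at $.ro...
```

arm_command --rows '[{"fingers": 1,"x": 0,"y": -0.0335,"z": 0.01,"ax": 0,"ay": 0,"az": 0},{"fingers": 1,"x": 0,"y": -0.0335,"z": 0.01,"ax": 0,"ay": 0,"az": 0},{"fingers": 1,"x": 0,"y": -0.0335,"z": 0.01,"ax": 0,"ay": 0,"az": 0},{"fingers": 1,"x": 0,"y": -0.0335,"z": 0.01,"ax": 0,"ay": 0,"az": 0},{"fingers": 1,"x": -0.0377,"y": -0.0013,"z": 0,"ax": 0,"ay": 0,"az": 4},{"fingers": 1,"x": -0.0377,"y": -0.0013,"z": 0,"ax": 0,"ay": 0,"az": 4},{"fingers": 1,"x": -0.0377,"y": -0.0013,"z": 0,"ax": 0,"ay": 0,"az": 4},{"fingers": 1,"x": -0.0377,"y": -0.0013,"z": 0,"ax": 0,"ay": 0,"az": 4},{"fingers": 1,"x": -0.0377,"y": -0.0013,"z": 0,"ax": 0,"ay": 0,"az": 4},{"fingers": 1,"x": -0.0377,"y": -0.0013,"z": 0,"ax": 0,"ay": 0,"az": 4}]' --grip_force 20

```text
clock: 0.93
tcp_pos: [0.3695, 0.3954, 0.2102]
orientation: [1.154, 2.922, 0.0]
contact_force: [0.6, 0.5, 0.8]
grip_width: 0.0857
gripper_force: 0.0
```

arm_command --rows '[{"fingers": 1,"x": -0.0377,"y": -0.0013,"z": 0,"ax": 0,"ay": 0,"az": 4},{"fingers": 1,"x": -0.0377,"y": -0.0013,"z": 0,"ax": 0,"ay": 0,"az": 4},{"fingers": 1,"x": -0.0377,"y": -0.0013,"z": 0,"ax": 0,"ay": 0,"az": 4},{"fingers": 1,"x": -0.0377,"y": -0.0013,"z": 0,"ax": 0,"ay": 0,"az": 4},{"fingers": 1,"x": -0.0377,"y": -0.0013,"z": 0,"ax": 0,"ay": 0,"az": 4},{"fingers": 1,"x": -0.0377,"y": -0.0013,"z": 0,"ax": 0,"ay": 0,"az": 4},{"fingers": 1,"x": -0.0377,"y": -0.0013,"z": 0,"ax": 0,"ay": 0,"az": 4},{"fingers": 1,"x": -0.0377,"y": -0.0013,"z": 0,"ax": 0,"ay": 0,"az": 4},{"fingers": 1,"x": -0.0377,"y": -0.0013,"z": 0,"ax": 0,"ay": 0,"az": 4},{"fingers": 1,"x": -0.0377,"y": -0.0013,"z": 0,"ax": 0,"ay": 0,"az": 4}]'

```text
clock: 1.77
tcp_pos: [0.537, 0.0658, 0.2102]
orientation: [2.083, 2.351, -0.0]
contact_force: [0.8, -0.8, 0.6]
grip_width: 0.0855
gripper_force: 0.0
```

arm_command --rows '[{"fingers": 1,"x": -0.0377,"y": -0.0013,"z": 0,"ax": 0,"ay": 0,"az": 4},{"fingers": 1,"x": -0.0377,"y": -0.0013,"z": 0,"ax": 0,"ay": 0,"az": 4},{"fingers": 1,"x": -0.0377,"y": -0.0013,"z": 0,"ax": 0,"ay": 0,"az": 4},{"fingers": 1,"x": -0.0377,"y": -0.0013,"z": 0,"ax": 0,"ay": 0,"az": 4},{"fingers": 1,"x": 0,"y": 0,"z": 0,"ax": 0,"ay": 0,"az": 6},{"fingers": 1,"x": 0,"y": 0,"z": 0,"ax": 0,"ay": 0,"az": 6},{"fingers": 1,"x": 0,"y": 0,"z": 0,"ax": 0,"ay": 0,"az": 5},{"fingers": 1,"x": 0,"y": 0,"z": 0,"ax": 0,"ay": 0,"az": 0}]'

```text
clock: 2.43
tcp_pos: [0.534, -0.083, 0.2099]
orientation: [-2.665, -1.662, 0.001]
contact_force: [-0.5, 0.0, 0.3]
grip_width: 0.0859
gripper_force: 0.0
```

```bash
cat > m.py <<'E'
from bench import r
import numpy as np
from scipy.spatial.transform import Rotation as R
o=r.get_obs();M=R.from_rotvec(o["orientation"]).as_matrix()
print("t",o["clock"],"tcp",o["tcp_pos"].round(4),"grip",round(o["grip_width"],4),"F",o["contact_force"].round(1))
print("tool z",M[:,2].round(4),"y angle",np.degrees(np.arctan2(M[1,1],M[0,1])).round(2))
d=np.array([.526,-.1195,.137])-o["tcp_pos"];print("to target in tool",(M.T@d).round(4),"q",o["joints"].round(2))
E
python3 m.py
python3 - <<'E'
from bench import r
import cv2
from h import *
f=r.grab_frame("scene");np.savez("scene1.npz",**f)
cv2.imwrite("pics/s1.png",cv2.resize(f["frame"][:,:,::-1],(768,576)))
E
```

```text
t 2.4333 tcp [ 0.534  -0.083   0.2099] grip 0.0859 F [-0.5  0.   0.3]
tool z [-9.e-04 -1.e-04 -1.e+00] y angle -26.1
to target in tool [-0.0363  0.0089  0.0729] q [-0.48  0.35  0.64  1.95 -0.26  0.92 -0.16]
```

View pics/s1.png

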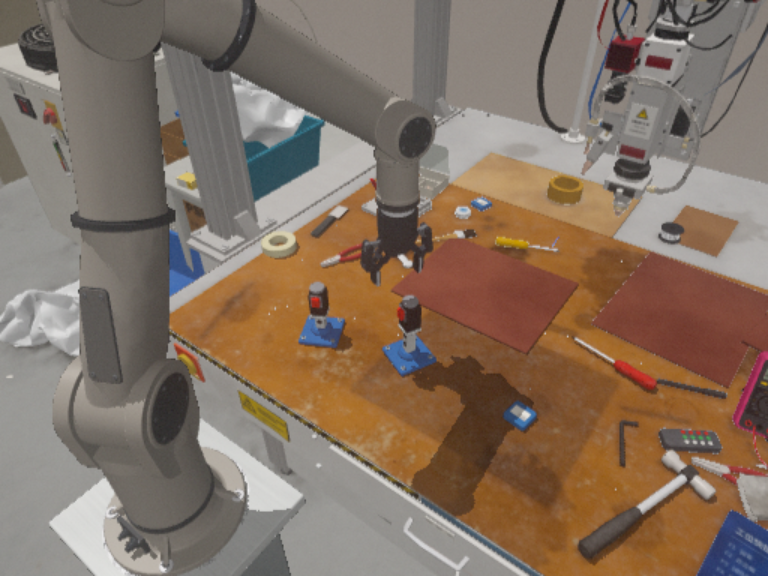

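arm_command --rows '[{"fingers": 1,"x": -0.012,"y": 0.003,"z": 0,"ax": 0,"ay": 0,"az": 0},{"fingers": 1,"x": -0.012,"y": 0.003,"z": 0,"ax": 0,"ay": 0,"az": 0},{"fingers": 1,"x": -0.012,"y": 0.003,"z": 0.01,"ax": 0,"ay": 0,"az": 0},{"fingers": 1,"x": 0,"y": 0,"z": 0,"ax": 0,"ay": 0,"az": 0}]'

```text
clock: 2.82
tcp_pos: [0.5248, -0.123, 0.1995]
orientation: [2.665, 1.663, -0.003]
contact_force: [-0.0, -0.4, -0.9]
grip_width: 0.0854
gripper_force: 0.0
```

```bash
python3 m.py
python3 - <<'E'
from bench import r
import cv2
from h import *
f=r.grab_frame("scene");p=cloud(f)
m=(p[...,0]>.4)&(p[...,0]<.75)&(abs(p[...,1]+.12)<.15)&(p[...,2]>.3)
print("wrist max",np.nanpercentile(p[m],97,axis=0).round(3))
cv2.imwrite("pics/s2.png",cv2.resize(f["frame"][140:260,200:360,::-1],(800,600),interpolation=2))
E
```

```text
t 2.8167 tcp [ 0.5248 -0.123   0.1995] grip 0.0854 F [-0.  -0.4 -0.9]
tool z [-0.0017 -0.0013 -1.    ] y angle -26.08
to target in tool [ 0.0038 -0.0004  0.0625] q [-0.4   0.36  0.65  1.96 -0.27  0.9  -0.07]
wrist max [ 0.534 -0.098  0.629]
```

View pics/s2.png

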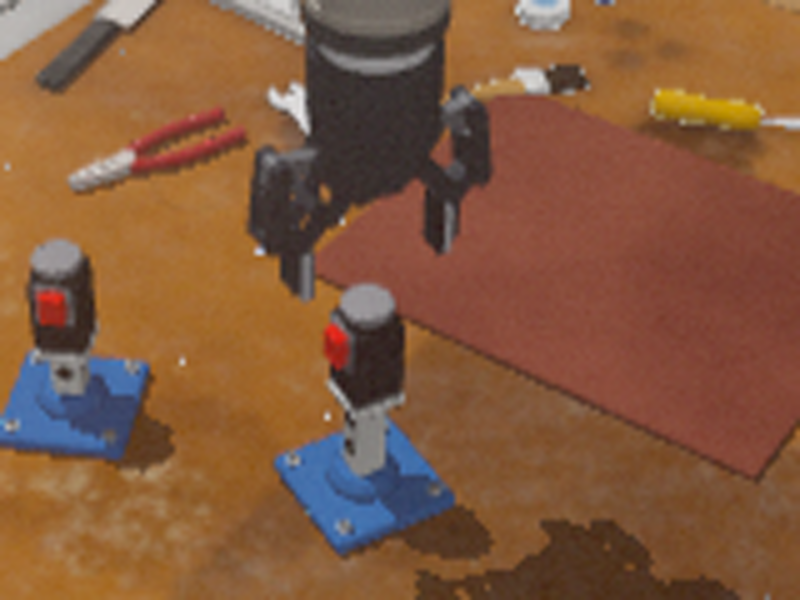

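arm_command --rows '[{"fingers": 1,"x": 0.0038,"y": -0.0004,"z": 0.008,"ax": 0,"ay": 0,"az": 0},{"fingers": 1,"x": 0,"y": 0,"z": 0.012,"ax": 0,"ay": 0,"az": 0},{"fingers": 1,"x": 0,"y": 0,"z": 0.012,"ax": 0,"ay": 0,"az": 0},{"fingers": 1,"x": 0,"y": 0,"z": 0.012,"ax": 0,"ay": 0,"az": 0},{"fingers": 1,"x": 0,"y": 0,"z": 0.012,"ax": 0,"ay": 0,"az": 0},{"fingers": 1,"x": 0,"y": 0,"z": 0.007,"ax": 0,"ay": 0,"az": 0},{"fingers": 1,"x": 0,"y": 0,"z": 0,"ax": 0,"ay": 0,"az": 0},{"fingers": 1,"x": 0,"y": 0,"z": 0,"ax": 0,"ay": 0,"az": 0}]'

```text
clock: 3.53
tcp_pos: [0.5278, -0.1157, 0.1367]
orientation: [-2.662, -1.667, 0.002]
contact_force: [-0.1, -0.4, 0.3]
grip_width: 0.0852
gripper_force: 0.0
```

```bash
python3 m.py
python3 - <<'E'
from bench import r
import cv2
from h import *
f=r.grab_frame("scene")
cv2.imwrite("pics/s3.png",cv2.resize(f["frame"][160:250,220:340,::-1],(800,600),interpolation=2))
E
```

```text
t 3.5333 tcp [ 0.5278 -0.1157  0.1367] grip 0.0852 F [-0.1 -0.4  0.3]
tool z [-1.2e-03 -2.0e-04 -1.0e+00] y angle -25.9
to target in tool [-0.0042  0.0001 -0.0003] q [-0.36  0.45  0.59  2.01 -0.35  0.78 -0.01]
```

View pics/s3.png

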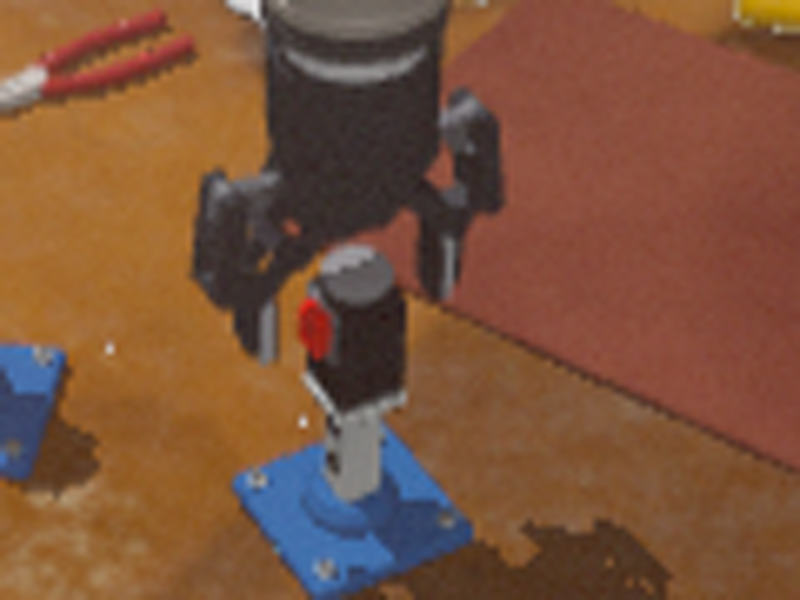

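The fingers straddle the sleeve, with the front pad at (262,340) facing the red button at (317,325). I'll make a small lateral correction before closing.

arm_command --rows '[{"fingers": 1,"x": -0.003,"y": 0,"z": 0,"ax": 0,"ay": 0,"az": 0},{"fingers": 1,"x": 0,"y": 0,"z": 0,"ax": 0,"ay": 0,"az": 0},{"fingers": 1,"x": 0,"y": 0,"z": 0,"ax": 0,"ay": 0,"az": 0}]'

```text
clock: 3.83
tcp_pos: [0.527, -0.1186, 0.1378]
orientation: [2.663, 1.666, 0.001]
contact_force: [0.4, 0.5, 0.4]
grip_width: 0.0856
gripper_force: 0.0
```

```bash
python3 m.py
```

```text
t 3.8333 tcp [ 0.527  -0.1186  0.1378] grip 0.0856 F [0.4 0.5 0.4]
tool z [ 0.001  0.    -1.   ] y angle -25.93
to target in tool [-0.0012 -0.0005  0.0008] q [-0.36  0.45  0.59  2.01 -0.35  0.78 -0.01]
```

arm_command --rows '[{"fingers": -1,"x": 0,"y": 0,"z": 0,"ax": 0,"ay": 0,"az": 0},{"fingers": -1,"x": 0,"y": 0,"z": 0,"ax": 0,"ay": 0,"az": 0},{"fingers": -1,"x": 0,"y": 0,"z": 0,"ax": 0,"ay": 0,"az": 0},{"fingers": -1,"x": 0,"y": 0,"z": 0,"ax": 0,"ay": 0,"az": 0},{"fingers": -1,"x": 0,"y": 0,"z": 0,"ax": 0,"ay": 0,"az": 0},{"fingers": -1,"x": 0,"y": 0,"z": 0,"ax": 0,"ay": 0,"az": 0},{"fingers": -1,"x": 0,"y": 0,"z": 0,"ax": 0,"ay": 0,"az": 0},{"fingers": -1,"x": 0,"y": 0,"z": 0,"ax": 0,"ay": 0,"az": 0}]' --grip_force 25

```text
clock: 4.5
tcp_pos: [0.5286, -0.119, 0.1379]
orientation: [2.66, 1.666, 0.004]
contact_force: [3.8, -3.0, -2.8]
grip_width: 0.0368
gripper_force: 31.9
```

Width is 37 mm, so the button is fully in. Lowering 25 mm.

arm_command --rows '[{"fingers": -1,"x": 0,"y": 0,"z": 0.0025,"ax": 0,"ay": 0,"az": 0},{"fingers": -1,"x": 0,"y": 0,"z": 0.0025,"ax": 0,"ay": 0,"az": 0},{"fingers": -1,"x": 0,"y": 0,"z": 0.0025,"ax": 0,"ay": 0,"az": 0},{"fingers": -1,"x": 0,"y": 0,"z": 0.0025,"ax": 0,"ay": 0,"az": 0},{"fingers": -1,"x": 0,"y": 0,"z": 0.0025,"ax": 0,"ay": 0,"az": 0},{"fingers": -1,"x": 0,"y": 0,"z": 0.0025,"ax": 0,"ay": 0,"az": 0},{"fingers": -1,"x": 0,"y": 0,"z": 0.0025,"ax": 0,"ay": 0,"az": 0},{"fingers": -1,"x": 0,"y": 0,"z": 0.0025,"ax": 0,"ay": 0,"az": 0},{"fingers": -1,"x": 0,"y": 0,"z": 0.0025,"ax": 0,"ay": 0,"az": 0},{"fingers": -1,"x": 0,"y": 0,"z": 0.002,"ax": 0,"ay": 0,"az": 0}]'

```text
clock: 5.33
tcp_pos: [0.5286, -0.119, 0.1133]
orientation: [2.66, 1.666, 0.004]
contact_force: [6.0, -2.7, 1.3]
grip_width: 0.0365
gripper_force: 32.1
```

arm_command --rows '[{"fingers": -1,"x": 0,"y": 0,"z": 0,"ax": 0,"ay": 0,"az": 0},{"fingers": -1,"x": 0,"y": 0,"z": 0,"ax": 0,"ay": 0,"az": 0},{"fingers": -1,"x": 0,"y": 0,"z": 0,"ax": 0,"ay": 0,"az": 0}]'

```text
clock: 5.58
tcp_pos: [0.5285, -0.119, 0.113]
orientation: [2.66, 1.666, 0.003]
contact_force: [6.7, -3.4, -3.5]
grip_width: 0.0364
gripper_force: 32.1
```

```bash
python3 m.py
python3 - <<'E'
from bench import r
from h import *
f=r.grab_frame("scene");p=cloud(f);q=p[180:260,255:295].reshape(-1,3)
E
```

```text
t 5.5833 tcp [ 0.5285 -0.119   0.113 ] grip 0.0364 F [ 6.7 -3.4 -3.5]
tool z [ 0.0036 -0.0018 -1.    ] y angle -25.89
to target in tool [-0.0016 -0.002  -0.024 ] q [-0.33  0.49  0.56  2.02 -0.39  0.73  0.02]
```

arm_command --rows '[{"fingers": 0.3,"x": 0,"y": 0,"z": 0,"ax": 0,"ay": 0,"az": 0},{"fingers": 0.3,"x": 0,"y": 0,"z": 0,"ax": 0,"ay": 0,"az": 0},{"fingers": 0.6,"x": 0,"y": 0,"z": 0,"ax": 0,"ay": 0,"az": 0},{"fingers": 1,"x": 0,"y": 0,"z": 0,"ax": 0,"ay": 0,"az": 0},{"fingers": 1,"x": 0,"y": 0,"z": 0,"ax": 0,"ay": 0,"az": 0},{"fingers": 1,"x": 0,"y": 0,"z": 0,"ax": 0,"ay": 0,"az": 0},{"fingers": 1,"x": 0,"y": 0,"z": 0,"ax": 0,"ay": 0,"az": 0}]'

```text
clock: 6.22
tcp_pos: [0.5268, -0.1183, 0.1129]
orientation: [2.663, 1.667, 0.0]
contact_force: [0.4, -0.1, -0.3]
grip_width: 0.0855
gripper_force: 0.0
```

```bash
python3 m.py
python3 - <<'E'
from bench import r
import cv2
from h import *
f=r.grab_frame("scene")
cv2.imwrite("pics/s4.png",cv2.resize(f["frame"][165:255,190:310,::-1],(800,600),interpolation=2))
p=cloud(f);rgb=f["frame"].astype(int);R,G,B=rgb[...,0],rgb[...,1],rgb[...,2]
m=(R>120)&(R>G*2.2)&(R>B*2.2)&(p[...,2]>.07)&(p[...,0]<.6)&(p[...,1]<.2)
n,l,s,c=cv2.connectedComponentsWithStats(m.astype(np.uint8))
for i in range(1,n): print(c[i],s[i],p[l==i].mean(0).round(4))
E
```

```text
t 6.2167 tcp [ 0.5268 -0.1183  0.1129] grip 0.0855 F [ 0.4 -0.1 -0.3]
tool z [ 1.e-04  1.e-04 -1.e+00] y angle -25.9
to target in tool [-0.0014 -0.0002 -0.0241] q [-0.33  0.49  0.56  2.03 -0.39  0.73  0.02]
[209.85714286 201.02857143] [207 198   6   7  35] [0.4496 0.0742 0.1172]
[266.51724138 214.86206897] [265 211   4   9  29] [ 0.5043 -0.111   0.1169]
```

View pics/s4.png

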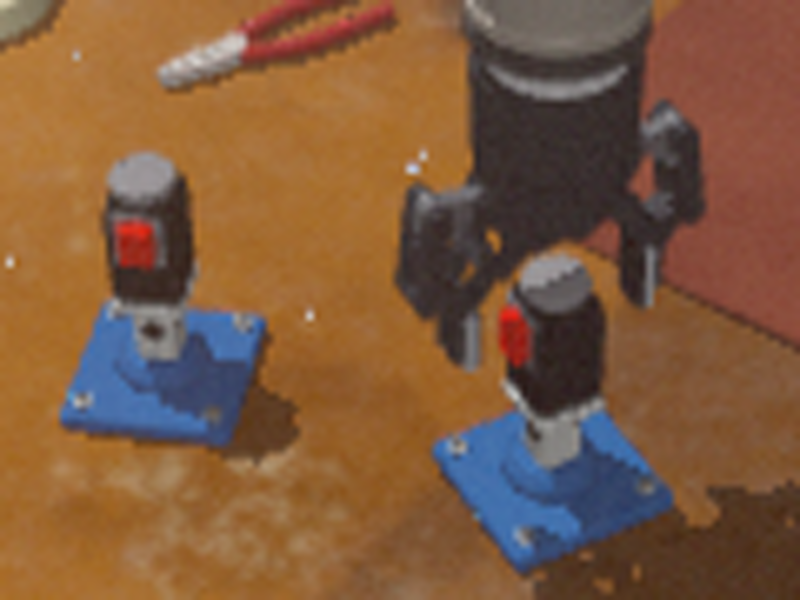

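The button is proud again at (515,335), one hole shows below each sleeve, and the two buttons are at the same height. I'll retreat straight up and check.

arm_command --rows '[{"fingers": 1,"x": 0,"y": 0,"z": -0.01,"ax": 0,"ay": 0,"az": 0},{"fingers": 1,"x": 0,"y": 0,"z": -0.015,"ax": 0,"ay": 0,"az": 0},{"fingers": 1,"x": 0,"y": 0,"z": -0.015,"ax": 0,"ay": 0,"az": 0},{"fingers": 1,"x": 0,"y": 0,"z": -0.015,"ax": 0,"ay": 0,"az": 0},{"fingers": 1,"x": 0,"y": 0,"z": -0.015,"ax": 0,"ay": 0,"az": 0},{"fingers": 1,"x": 0,"y": 0,"z": -0.015,"ax": 0,"ay": 0,"az": 0},{"fingers": 1,"x": 0,"y": 0,"z": 0,"ax": 0,"ay": 0,"az": 0},{"fingers": 1,"x": 0,"y": 0,"z": 0,"ax": 0,"ay": 0,"az": 0}]'

```text
clock: 6.93
tcp_pos: [0.5273, -0.1184, 0.1988]
orientation: [2.662, 1.667, 0.003]
contact_force: [-0.4, 0.3, -0.5]
grip_width: 0.0856
gripper_force: 0.0
```

```bash
python3 m.py
python3 - <<'E'
from bench import r
import cv2
from h import *
f=r.grab_frame("scene")
cv2.imwrite("pics/s5.png",cv2.resize(f["frame"][165:255,190:310,::-1],(800,600),interpolation=2))
p=cloud(f)
for c in((.526,-.1195),(.47,.084)):
    m=(np.hypot(p[...,0]-c[0],p[...,1]-c[1])<.016)&(p[...,2]>.12)&(p[...,2]<.17)
    q=p[m];t=q[q[:,2]>np.percentile(q[:,2],95)-.006];print(len(q),np.percentile(q[:,2],95).round(4),t.mean(0).round(4))
E
```

```text
t 6.9333 tcp [ 0.5273 -0.1184  0.1988] grip 0.0856 F [-0.4  0.3 -0.5]
tool z [ 2.2e-03  3.0e-04 -1.0e+00] y angle -25.9
to target in tool [-0.0016 -0.0008  0.0618] q [-0.41  0.36  0.65  1.96 -0.28  0.9  -0.07]
88 0.1423 [ 0.5258 -0.1199  0.1397]
78 0.1433 [0.469  0.0833 0.1405]
```

View pics/s5.png

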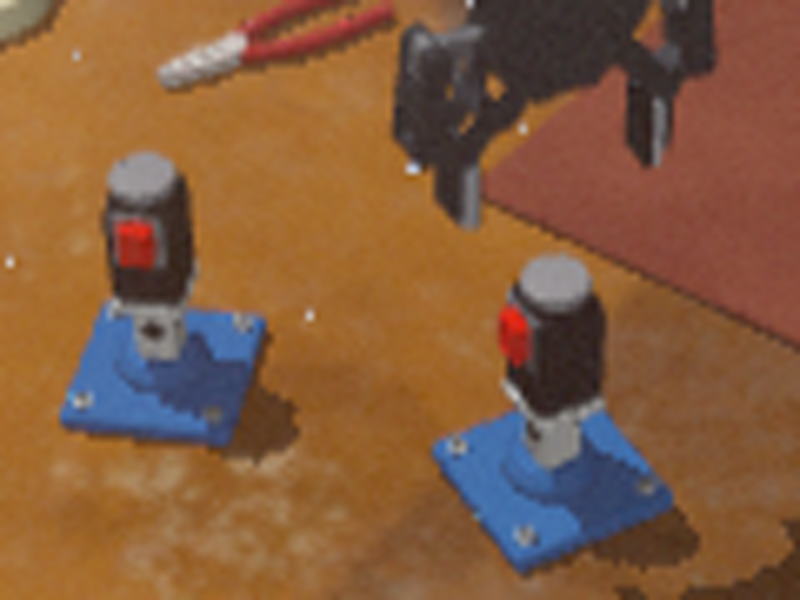

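The tops measure 0.1397 and 0.1405, so they are level. The button at (515,335) is out and the gripper is clear of both posts.

```bash
python3 -c "
from bench import r
print(r.hand_in())"
```

```text
the job is handed in; nothing more can be done
None
```

The taller post's sleeve is down one hole with its button back out; the two tops measure level to about 1 mm (0.1397 and 0.1405 m), the shorter post and loose items were not touched, and the job is handed in after about 7 s of robot time.

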